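# Set the sandwich press and hold its lid on the balance

## Robot

A 6-joint arm with a two-finger parallel gripper is mounted at the origin on a cart in front of the work surface, level with it; the furniture and walls round the work are solid. World frame = base frame: x ahead of the robot, y to its left, z up, the work surface at z = 0. Lengths are in m, angles in rad, forces in N, time in s.
With the tool pointing down it reaches from about 0.4 to 0.825 m from the base axis. Payload 7 kg.
Tool frame: the origin (TCP) lies on the mounting face of the last link; the fingertips stand 173 mm ahead of it and the grasp point (between the pads) lies 155 mm ahead of it (manip.pinch_z is the distance from the TCP to the grasp point, in m); z points along the fingers, y is the line along which they close (so a half turn about z gives the same grasp; the last joint's range is limited). The gripper opens to 85 mm and grips with 20 to 120 N. Pads are 22 mm wide; open, the fingers measure 114 mm over their backs; the gripper's body (76 mm by 85 mm) begins 54 mm behind the grasp point. The pads swing forward as they close: fully open they stand 13 mm farther back than shut.
Start: joints at [1.39, 0.359, 0.012, 0, -1.224, -0.288], TCP at [0.305, 0.602, 0.405] pointing down, gripper open.
Joint ranges: [-3.07, 3.07], [-1.43, 2.12], [-1.02, 1.25], [-3.03, 1.67], [-3.05, -0], [-3.03, 3.03]. Speed limits (rad/s): [2.39, 2.39, 3.01, 3.14, 3.14, 3.14].

## Interface

Orientations are given as a unit quaternion [w, x, y, z].
In Python, from bench import observe, cams, workorder, manip gives the robot as it stands. The module is installed in compiled form; this text tells all that it offers.
- The arm moves only by the shell command python3 -m crank 'ROWS' [OPENING]. ROWS is JSON, a list of rows, each a list of 4 numbers: the shift along the tool's x, y, z in m, then the turn about the tool's z in rad. In form: [[x, y, z, twist], ...]. A call has 1 to 8 rows; each row is the pose to reach, as a shift and turn from the pose commanded when the call began, along the tool's axes at that moment; what a row does not reach only later rows make up. A row lasts 1/8 s, in which the tool goes at most 62.5 mm and 10.7 degrees, less where a joint would pass 70% of its speed; a pose out of reach is approached as far as the arm can. A call with a gripper value outside its range is refused whole. OPENING is the opening, from -1 (shut) to 1 (fully open), so that 0 is half open, set as the call begins (- or left out, the last holds). The fingers move at their own pace and stop on an object; the grip force is fixed at half the most. Time passes only in rows, so rows that repeat a pose let the fingers close. It gives the time, the measured TCP pose, the force, the opening and the grip force at its end, in the units of the state.
- observe(): the state, without advancing time (a new reading comes with each control period).
- cams.capture(name): name is "side" or "top"; returns a dict with "img" (400x640x3 uint8, red, green, blue), "mtx" (3x3 intrinsics, pixels), "cam_to_world" (4x4, takes a point from camera to world coordinates). Camera axes: x right, y down, z forward; pixel columns grow to the right and rows downward; lengths in m; the calibration is good to about 2 mm. A picture is of the moment at which its call begins. There is no depth.
- workorder.close_job(): hands the job in; it is judged then, once.
The state is a dict: "clock": time; "joints": joint angles; "joint_velocities": joint speeds; "tau": joint torques, N m; "position": TCP position; "orientation": TCP orientation; "wrist_force": force on the tool from outside, world axes, zero at the start; "wrist_torque": the same for the moment, N m; "width": opening from 0.0 (shut) to 1.0 (fully open); "finger_force": force on a finger pad.
Only numpy, scipy, OpenCV 4.12 (cv2) and the standard library are available. Lean on these libraries where they do the work, as an engineer would, in place of code of your own. Each camera call takes 0.05 s, during which the arm holds its last target. There are 200 camera calls.

## Task

Get the little sandwich press ready for me to load: first turn the dial on top of its lid until the pointer stands at the one long mark of the scale. Then lift the lid by its handle to its balance point, standing straight up, and keep hold of the handle there while I lay the sandwich in: the lid has no stay, so it must neither drop shut nor go over backwards, and your program finishes while still holding it. Leave everything else where it stands.

Things in the scene. Friction and masses are not known exactly. Their poses are not given: they have to be found in the camera images.
- press: compact steel and black sandwich press, does not move: base 148 x 162 mm, closed height 91 mm without the dial on top of its lid. Origin on the worktop under the middle of the base; x points to the back (hinge side), -x to the front where the lid's handle sticks out, y to its left, z up.
- lid (a joint): hinge along the back edge of the press: 0 rad shut, grows as the lid is lifted; 1.571 = standing straight up, its balance point (centre of mass right above the hinge line); stop at 2.4. Nearly frictionless: let go short of the balance it drops shut, beyond it falls backwards. Lid 0.58 kg; lifting it at the handle takes about 2.5 N at first, less and less towards the balance.
- lid_hinge (a point): middle of the hinge line, 85 mm behind the press's origin and 71 mm above the worktop; same axes as the press.
- handle (a point): the lid's handle, a black stub in the middle of its front edge: 40 mm wide (y, flat sides, along the hinge line), 18 thick (z), 62 long (x). Origin at the place to grip: 188 mm from the hinge line, level with it when shut (71 mm up), 36 mm out from the lid's edge; free end 28 mm further. Axes as the press's when shut. Pinched on its sides it pivots between the pads as the lid swings.
- dial (a joint): angle of the dial on top of the lid, grows clockwise seen from above (lid shut); stops at 0 and 4.19 rad. The scale has nine marks 30 degrees apart, the middle one long and bold, the others short; the pointer stands at the long mark at 2.094 rad. Light friction, stays where left; starts 0.6 to 1.5 rad short of the long mark.
- dial_grip (a point): on the dial's axis at grip height, 112 mm above the worktop and 79 mm in front of the hinge line (lid shut). The dial: round skirt 47 mm across, top 99 mm above the worktop, with an upright grip bar 44 mm long, 12 mm thick, top 120 mm above the worktop. x of this point points along the bar to its pointer end (white line) and turns with the dial.
- long_mark (a point): outer end of the long mark on the lid's top face (91 mm above the worktop), straight towards the hinge from the dial's axis and 38 mm from it.
- salt: salt mill, 44 mm across, 90 mm high, behind the press where the lid would fall; origin under its middle. To be left alone.
- spice_jar: spice jar with a dark cap, 41 mm across, 105 mm high, behind the press; origin under its middle. To be left alone.
- board: wooden chopping board, 220 x 340 x 21 mm, lying to the right; origin under its middle. Does not move.
- tub: milky food tub, 140 x 190 x 66 mm, on the board; origin under its middle. Does not move.
- fish_tin: flat food tin, 86 mm across, 40 mm high, on the board; origin under its middle. To be left alone.
- mug: mug, 78 mm across, 92 mm high, origin under its middle. To be left alone.
- teaspoon: teaspoon, 135 mm long, lying flat. To be left alone.
- apple: apple, 80 mm across, 69 mm high. To be left alone.

How it is judged:
On the way, in this order (a step that is already met when the one before it is completed fails the run):
1. the dial's pointer stands at the long mark while the lid is still shut (value of joint dial between 1.964 and 2.224 rad and value of joint lid below 0.2 rad), for 0.3 s.
2. the lid is on its balance point, held by the handle (value of joint lid between 1.471 and 1.671 rad and contact force between lid_c5 and the fingers above 1 N), for 0.3 s.
At the end, for the whole second after the job is handed in: The lid stands still on its balance point (straight up, 1.571 rad, within 0.1 rad), the fingers hold its handle (more than 1 N on it), and the dial's pointer is at the long mark (2.094 rad within 0.13 rad); everything else is where it stood (all of step 2 and velocity of joint lid between -0.1 and 0.1 rad/s and value of joint dial between 1.964 and 2.224 rad); the arm keeps its last pose, push and grip.
It fails at once if the lid goes over backwards (more than 0.35 rad past its balance point) (value of joint lid above 1.92 rad).
It fails at once if the lid is dropped (falls faster than 2.5 rad/s) (velocity of joint lid below -2.5 rad/s).
It fails at once if another thing is shifted by more than 30 mm (distance of any of salt, spice_jar, fish_tin, mug, teaspoon, apple from where it was at the start of the episode above 0.03 m).
It fails at once if a standing thing is tipped over (angle between any of salt, spice_jar, mug's own z axis and vertical above 0.5 rad).
It also fails if it takes over 58 s, if anything falls off the work surface, if the arm or the gripper's body presses on something with over 40 N, if the wrist force passes 120 N, or if a joint passes its speed limit or range.

## Working session

There is one attempt and no reset: what is moved stays moved. The work goes in short steps, Python scripts to look and compute and a shell command to move; the robot and the scene stay as the last step left them, time stands still between calls to the robot, and variables do not carry over. Pictures are saved under pics/ and viewed, at most 10 in all, crops included, and the job is handed in when it is done.

```bash
mkdir -p pics; python3 - <<'E'
from bench import observe,cams,manip
import cv2,json,numpy as np
np.set_printoptions(precision=4,suppress=True)
print(observe()); print(manip.pinch_z)
for n in("side","top"):
    c=cams.capture(n); cv2.imwrite(f"pics/{n}0.png",c["img"][:,:,::-1]); print(n,c["mtx"],c["cam_to_world"])
E
```

```text
{'clock': 0.0, 'joints': array([ 1.3901,  0.3594,  0.011 , -0.0004, -1.2241, -0.2881]), 'joint_velocities': array([ 0.0012,  0.    ,  0.0008, -0.0004, -0.0015, -0.0002]), 'tau': array([  0.0004, -58.3322,  29.3425,   6.9364,  -0.0059,  -0.    ]), 'position': array([0.3049, 0.602 , 0.4038]), 'orientation': array([ 0.0008,  0.9726, -0.2323, -0.0001]), 'wrist_force': array([-0.5199,  0.0102, -0.6642]), 'wrist_torque': array([0.0044, 0.0186, 0.0178]), 'finger_force': 0.0, 'width': 0.9988441409645671}
0.1547
side [[408.0943   0.     320.9277]
 [  0.     408.0943 205.9283]
 [  0.       0.       1.    ]] [[-0.9988  0.0313 -0.0372  0.5887]
 [ 0.0481  0.5253 -0.8495  1.1557]
 [-0.007  -0.8503 -0.5262  0.8177]
 [ 0.      0.      0.      1.    ]]
top [[388.3894   0.     321.9349]
 [  0.     388.3894 199.1153]
 [  0.       0.       1.    ]] [[ 0.0291 -0.9905  0.1344  0.3664]
 [-0.9993 -0.0257  0.0273 -0.0451]
 [-0.0236 -0.1351 -0.9905  1.2122]
 [ 0.      0.      0.      1.    ]]
```

View pics/side0.png

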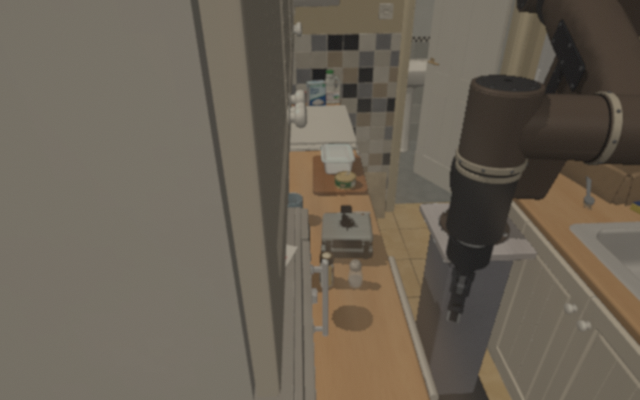

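View pics/top0.png

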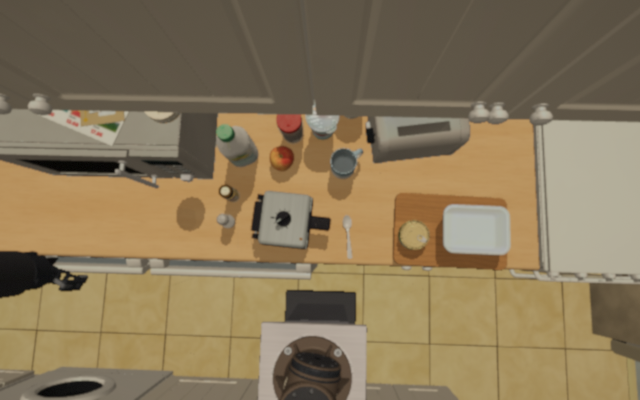

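The top view shows the press near (285,220), with its handle pointing right (-y) and its hinge on the left. The dial is near (283,219), the salt at (226,221) and the jar at (228,192). I'll zoom in.

```bash
python3 - <<'E'
from bench import cams
import cv2,numpy as np
a=np.mean([cams.capture("top")["img"] for _ in range(6)],0)
c=a[170:270,215:345].astype(np.uint8)[:,:,::-1]
c=cv2.resize(c,None,fx=6,fy=6,interpolation=cv2.INTER_CUBIC)
cv2.imwrite("pics/z1.png",cv2.convertScaleAbs(c,alpha=1.3))
E
```

```text
(no output)
```

View pics/z1.png

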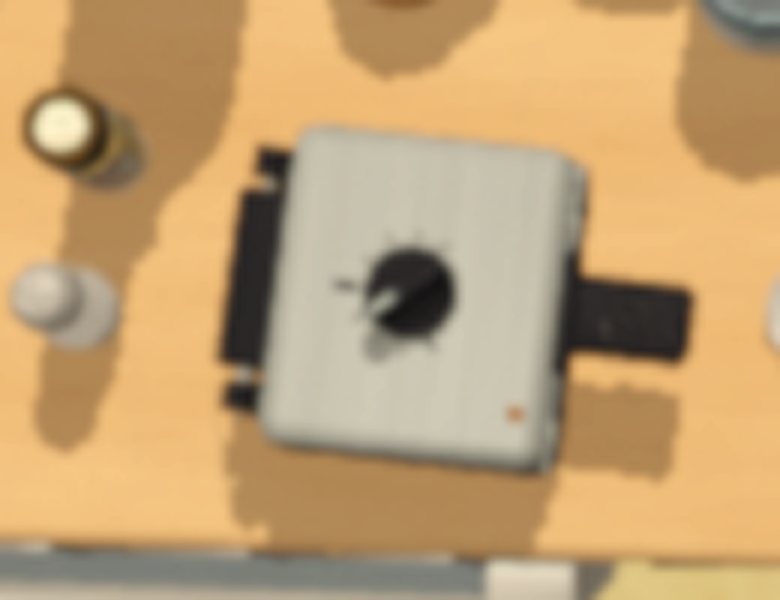

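The zoom gives these crop pixels (6x): dial centre (411,293), long mark end (338,285), pointer tip near (373,316), handle end corners (690,290) and (685,362). The lid corners are (300,128), (585,160), (550,470) and (262,437).

```bash
cat > h.py <<'E'
import numpy as np
from bench import observe,cams,manip
from scipy.spatial.transform import Rotation as Ro
np.set_printoptions(precision=4,suppress=True)
def ray(c,u,v,z):
    d=c["cam_to_world"][:3,:3]@np.linalg.solve(c["mtx"],[u,v,1.]); o=c["cam_to_world"][:3,3]
    return o+d*(z-o[2])/d[2]
def R(s=None):
    q=(s or observe())["orientation"]; return Ro.from_quat(np.r_[q[1:],q[0]]).as_matrix()
def rel(p,yaw_y=None):
    s=observe(); M=R(s); g=s["position"]+M[:,2]*manip.pinch_z
    print("grasp pt",g,"tool y yaw",np.arctan2(M[1,1],M[0,1]),"tool x",M[:,0],"shift in tool",M.T@(np.array(p)-g))
    if yaw_y is not None:
        d=np.arctan2(M[1,1],M[0,1])-yaw_y  # tool z is down: +twist decreases yaw
        print("twist",(d+np.pi/2)%np.pi-np.pi/2)
E
python3 - <<'E'
from h import *
c=cams.capture("top")
f=lambda X,Y,z: ray(c,215+(X+.5)/6-.5,170+(Y+.5)/6-.5,z)
cor=np.array([f(*p,.089) for p in[(300,128),(585,160),(550,470),(262,437)]])
ctr=cor.mean(0);print("corners",cor,"ctr",ctr)
ed=(cor[0]-cor[1]+cor[3]-cor[2]); a1=np.arctan2(ed[1],ed[0])
hl=f(690,290,.08);hr=f(685,362,.08);he=(hl+hr)/2
dc=f(411,293,.098);lm=f(338,285,.091)
print("handle end",he,np.linalg.norm(hl-hr),"dial",dc,"lm",lm,np.linalg.norm((lm-dc)[:2]))
d=dc-he;print("yaws: edge",a1,"handle->dial",np.arctan2(d[1],d[0]),"mark",np.arctan2(*(lm-dc)[[1,0]]), "end-dial dist",np.hypot(*d[:2]),"expect .137")
for z in(.12,):
    p=f(373,316,z);print("ptr",p,np.arctan2(*(p-dc)[[1,0]]),np.hypot(*(p-dc)[:2]))
print("salt top",f(45,297,.09),"jar",f(63,125,.105))
rel(dc*[1,1,0]+[0,0,.112])
E
```

```text
corners [[0.5388 0.1551 0.089 ]
 [0.5265 0.0149 0.089 ]
 [0.3762 0.0268 0.089 ]
 [0.388  0.166  0.089 ]] ctr [0.4574 0.0907 0.089 ]
handle end [ 0.4477 -0.0371  0.08  ] 0.03510092269719154 dial [0.4586 0.096  0.098 ] lm [0.4621 0.1325 0.091 ] 0.036646634527733375
yaws: edge 1.485203191063593 handle->dial 1.4891505058094878 mark 1.4751608503984353 end-dial dist 0.13355252984270674 expect .137
ptr [0.4454 0.1107 0.12  ] 2.301353847918178 0.01970490200126325
salt top [0.4525 0.2751 0.09  ] jar [0.5349 0.2674 0.105 ]
grasp pt [0.305  0.6021 0.2499] tool y yaw -2.03956230946143 tool x [ 0.8921 -0.4518  0.    ] shift in tool [0.3657 0.3821 0.138 ]
```

```bash
python3 -m crank '[[0.04,0.042,0,0.06],[0.08,0.084,0,0.12],[0.12,0.126,0,0.18],[0.16,0.168,0,0.24],[0.2,0.21,0,0.3],[0.24,0.252,0,0.36],[0.28,0.294,0,0.36],[0.32,0.336,0,0.36]]' 1 && python3 -m crank '[[0,0,0,0],[0,0,0,0]]'; python3 -c "
from h import *
rel([.4585,.0955,.12],.730);print(observe()['joints'])"
```

```text
clock: 1.45
position: [0.4387, 0.156, 0.4052]
orientation: [-0.001, 0.915, -0.402, 0.0]
wrist_force: [1.0, 0.8, 0.4]
width: 1.001
finger_force: 0.0
clock: 1.7
position: [0.4388, 0.1576, 0.405]
orientation: [-0.0, 0.915, -0.403, 0.0]
wrist_force: [0.9, 1.5, -0.4]
width: 0.999
finger_force: 0.0
grasp pt [0.4388 0.1577 0.2503] tool y yaw -2.4007745141213706 tool x [ 0.6749 -0.7379 -0.    ] shift in tool [0.0592 0.0276 0.1302]
twist 0.010818139468422583
[ 0.7689  0.0073 -0.428  -0.     -1.1347 -0.028 ]
```

```bash
python3 -m crank '[[0.03,0.014,0,0.01],[0.059,0.0275,0,0.01],[0.059,0.0275,0.03,0.01],[0.059,0.0275,0.06,0.01],[0.059,0.0275,0.075,0.01],[0.059,0.0275,0.075,0.01]]'; python3 - <<'E'
from h import *
import cv2
rel([.4585,.0955,.12],.730)
a=cams.capture("top")["img"][170:270,215:345,::-1]; b=cams.capture("side")["img"][180:280,290:400,::-1]
f=lambda i:cv2.resize(i,(390,300),interpolation=cv2.INTER_CUBIC)
cv2.imwrite("pics/p2.png",np.hstack([f(a),f(b)]))
E
```

```text
clock: 2.45
position: [0.4582, 0.0965, 0.3291]
orientation: [0.001, 0.914, -0.407, -0.0]
wrist_force: [1.1, 0.2, -0.4]
width: 1.001
finger_force: 0.0
grasp pt [0.4579 0.0963 0.1744] tool y yaw -2.408125814763519 tool x [ 0.6694 -0.7429 -0.0001] shift in tool [ 0.001  -0.      0.0544]
twist 0.003466838826274188
```

View pics/p2.png

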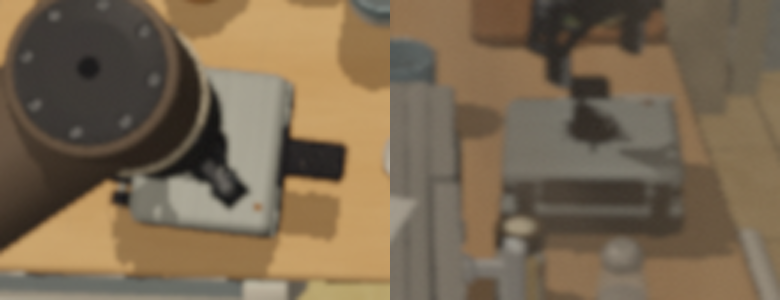

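The hand is centred above the dial, with the fingers on either side of the bar and clear of the lid. Next: descend, grip and turn.

```bash
python3 -m crank '[[0,0,0.03,0],[0,0,0.05,0],[0,0,0.054,0],[0,0,0.054,0]]' && python3 -m crank '[[0,0,0,0],[0,0,0,0],[0,0,0,0],[0,0,0,0],[0,0,0,0],[0,0,0,0]]' -1; python3 -c "
from h import *
rel([.4585,.0955,.12],.730)"
```

```text
clock: 3.05
position: [0.4587, 0.0961, 0.2766]
orientation: [-0.0, 0.913, -0.407, 0.0]
wrist_force: [-0.1, -0.1, 0.6]
width: 1.002
finger_force: 0.0
clock: 3.8
position: [0.4583, 0.0957, 0.276]
orientation: [0.0, 0.913, -0.407, 0.0]
wrist_force: [-2.0, -0.7, 5.7]
width: 0.125
finger_force: 60.3
grasp pt [0.4583 0.0957 0.1213] tool y yaw -2.4095156034394014 tool x [ 0.6684 -0.7438  0.0002] shift in tool [ 0.0003 -0.      0.0013]
twist 0.002077050150391724
```

```bash
python3 -m crank '[[0,0,0,0.13],[0,0,0,0.27],[0,0,0,0.4],[0,0,0,0.54],[0,0,0,0.68],[0,0,0,0.78],[0,0,0,0.817],[0,0,0,0.817]]' && python3 -m crank '[[0,0,0,0],[0,0,0,0],[0,0,0,0]]'  && python3 -m crank '[[0,0,0,0],[0,0,0,0],[0,0,0,0],[0,0,-0.015,0],[0,0,-0.05,0],[0,0,-0.09,0],[0,0,-0.1,0],[0,0,-0.1,0]]' 1; python3 -c "
from h import *
rel([.4495,-.011,.071],-.0856);print(observe()['joints'])"
```

```text
clock: 4.8
position: [0.459, 0.096, 0.276]
orientation: [0.001, -0.677, 0.736, -0.0]
wrist_force: [5.8, -1.2, 0.1]
width: 0.124
finger_force: 59.6
clock: 5.18
position: [0.459, 0.096, 0.276]
orientation: [0.001, -0.677, 0.736, -0.0]
wrist_force: [5.4, -1.2, -0.6]
width: 0.117
finger_force: 59.6
clock: 6.18
position: [0.4581, 0.0957, 0.376]
orientation: [0.001, -0.676, 0.736, 0.0]
wrist_force: [-0.1, -1.7, -0.6]
width: 0.996
finger_force: 0.0
grasp pt [0.4582 0.0959 0.2213] tool y yaw 3.056626172659302 tool x [-0.0849 -0.9964 -0.001 ] shift in tool [ 0.1074 -0.0003  0.1501]
twist 0.0006335190695088144
[ 0.6282  0.0347 -0.4699 -0.0003 -1.065  -0.713 ]
```

```bash
python3 -m crank '[[0.055,0,0,0],[0.107,0,0,0],[0.107,0,0,0],[0.107,0,0,0]]'; python3 - <<'E'
from h import *
import cv2
rel([.4495,-.011,.071],-.0856)
a=np.mean([cams.capture("top")["img"] for _ in range(6)],0)
c=a[170:270,215:345].astype(np.uint8)[:,:,::-1]
cv2.imwrite("pics/z3.png",cv2.convertScaleAbs(cv2.resize(c,None,fx=6,fy=6,interpolation=cv2.INTER_CUBIC),alpha=1.3))
E
```

```text
clock: 6.68
position: [0.449, -0.011, 0.3747]
orientation: [-0.001, -0.676, 0.737, 0.0]
wrist_force: [0.3, 0.7, 0.3]
width: 0.998
finger_force: 0.0
grasp pt [ 0.4488 -0.0111  0.22  ] tool y yaw 3.05546312434889 tool x [-0.086  -0.9963  0.0005] shift in tool [-0.0002 -0.0009  0.149 ]
twist -0.00052952924090377
```

View pics/z3.png

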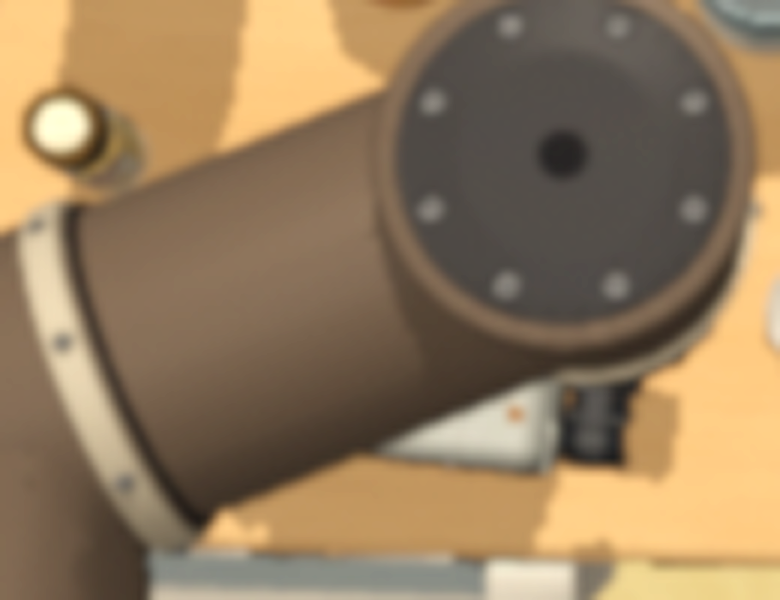

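The arm hides the dial, so I'll swing left to check it.

```bash
python3 -m crank '[[-0.06,0,0,0],[-0.12,0,0,0],[-0.18,0,0,0],[-0.24,0,0,0],[-0.3,0,0,0],[-0.35,0,0,0],[-0.35,0,0,0]]'; python3 - <<'E'
from h import *
import cv2
rel([.4495,-.011,.071],-.0856)
a=np.mean([cams.capture("top")["img"] for _ in range(6)],0)
c=a[170:270,215:345].astype(np.uint8)[:,:,::-1]
cv2.imwrite("pics/z4.png",cv2.convertScaleAbs(cv2.resize(c,None,fx=6,fy=6,interpolation=cv2.INTER_CUBIC),alpha=1.3))
E
```

```text
clock: 7.85
position: [0.4786, 0.3416, 0.3746]
orientation: [-0.0, -0.678, 0.735, -0.0]
wrist_force: [-0.7, -0.8, -0.6]
width: 1.001
finger_force: 0.0
grasp pt [0.4785 0.3415 0.2199] tool y yaw 3.0603476508203453 tool x [-0.0812 -0.9967  0.0008] shift in tool [0.3536 0.0003 0.1492]
twist 0.0043549972305516604
```

View pics/z4.png

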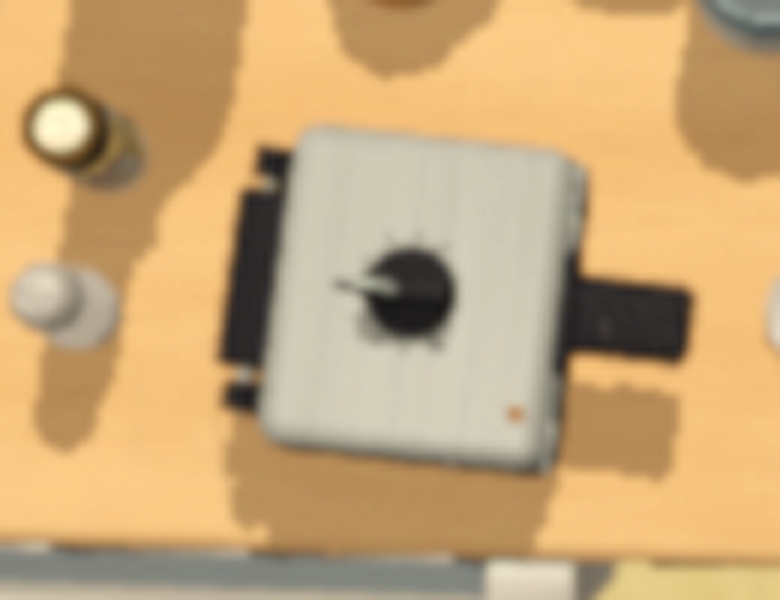

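The pointer now lines up with the long mark, with the white line at (365–400,287) and the mark at (338–360,286). Next is the handle.

```bash
python3 -m crank '[[0.06,0,0,0],[0.12,0,0,0],[0.18,0,0,0],[0.24,0,0,0],[0.3,0,0,0],[0.35,0,0,0],[0.35,0,0,0],[0.35,0,0,0]]'; python3 -m crank '[[0,0,0.05,0],[0,0,0.1,0],[0,0,0.13,0],[0,0,0.149,0],[0,0,0.149,0],[0,0,0.149,0]]'; python3 - <<'E'
from h import *
rel([.4495,-.011,.071],-.0856)
E
```

```text
clock: 9.15
position: [0.4489, -0.0115, 0.3761]
orientation: [0.001, -0.676, 0.737, -0.0]
wrist_force: [-0.1, -0.6, 0.2]
width: 1.004
finger_force: 0.0
clock: 9.9
position: [0.4497, -0.0102, 0.2274]
orientation: [0.0, -0.677, 0.736, -0.0]
wrist_force: [-0.3, -0.2, 0.7]
width: 1.001
finger_force: 0.0
grasp pt [ 0.4498 -0.0101  0.0727] tool y yaw 3.057810549875007 tool x [-0.0837 -0.9965 -0.0002] shift in tool [0.0009 0.0002 0.0017]
twist 0.0018178962852140046
```

```bash
python3 -m crank '[[0,0,0,0],[0,0,0,0],[0,0,0,0],[0,0,0,0],[0,0,0,0]]' -1; python3 - <<'E'
from h import *
rel([.4495,-.011,.071],-.0856)
# arc from here: r=.186 (measured from hinge est), lift by theta in 0.07 rad steps
r=.187;th=np.arange(0.1,1.58,.1)
print(np.c_[th,-r*(1-np.cos(th)),-r*np.sin(th)].round(4))
E
```

```text
clock: 10.52
position: [0.4501, -0.0108, 0.2277]
orientation: [0.001, -0.677, 0.736, -0.001]
wrist_force: [2.2, -1.3, 6.1]
width: 0.455
finger_force: 62.2
grasp pt [ 0.4505 -0.0108  0.073 ] tool y yaw 3.0568298571564476 tool x [-0.0847 -0.9964 -0.0006] shift in tool [0.0003 0.001  0.002 ]
twist 0.0008372035666539546
[[ 0.1    -0.0009 -0.0187]
 [ 0.2    -0.0037 -0.0372]
 [ 0.3    -0.0084 -0.0553]
 [ 0.4    -0.0148 -0.0728]
 [ 0.5    -0.0229 -0.0897]
 [ 0.6    -0.0327 -0.1056]
 [ 0.7    -0.044  -0.1205]
 [ 0.8    -0.0567 -0.1341]
 [ 0.9    -0.0708 -0.1465]
 [ 1.     -0.086  -0.1574]
 [ 1.1    -0.1022 -0.1667]
 [ 1.2    -0.1192 -0.1743]
 [ 1.3    -0.137  -0.1802]
 [ 1.4    -0.1552 -0.1843]
 [ 1.5    -0.1738 -0.1865]]
```

```bash
python3 -m crank '[[-0.0009,0,-0.0187,0],[-0.0037,0,-0.0372,0],[-0.0084,0,-0.0553,0],[-0.0148,0,-0.0728,0],[-0.0229,0,-0.0897,0],[-0.0327,0,-0.1056,0],[-0.044,0,-0.1205,0],[-0.044,0,-0.1205,0]]'; python3 - <<'E'
from h import *
rel([.4655,.1750,.258],-.0856)
E
```

```text
clock: 11.52
position: [0.4537, 0.0343, 0.348]
orientation: [0.002, -0.677, 0.736, -0.0]
wrist_force: [5.6, 3.1, -6.0]
width: 0.456
finger_force: 63.7
grasp pt [0.4543 0.0348 0.1933] tool y yaw 3.057106908073056 tool x [-0.0844 -0.9964 -0.0032] shift in tool [-0.1409  0.0004 -0.0643]
twist 0.0011142544832623003
```

```bash
python3 -m crank '[[-0.0127,0,-0.0136,0],[-0.0268,0,-0.026,0],[-0.042,0,-0.0369,0],[-0.0582,0,-0.0462,0],[-0.0752,0,-0.0538,0],[-0.093,0,-0.0597,0],[-0.1112,0,-0.0638,0],[-0.1298,0,-0.066,0]]'; python3 -m crank '[[0,0,0,0],[0,0,0,0],[0,0,0,0]]'; python3 - <<'E'
from h import *
import cv2
rel([.4655,.1750,.258],-.0856)
a=cams.capture("top")["img"][150:270,205:345,::-1]; b=cams.capture("side")["img"][160:280,290:430,::-1]
f=lambda i:cv2.resize(i,(400,343),interpolation=cv2.INTER_CUBIC)
cv2.imwrite("pics/p5.png",cv2.convertScaleAbs(np.hstack([f(a),f(b)]),alpha=1.4))
E
```

```text
clock: 12.52
position: [0.4647, 0.1624, 0.4126]
orientation: [-0.0, -0.676, 0.737, -0.001]
wrist_force: [13.5, -2.7, -14.7]
width: 0.453
finger_force: 72.5
clock: 12.9
position: [0.4647, 0.1624, 0.4126]
orientation: [0.001, -0.677, 0.736, -0.0]
wrist_force: [10.7, -0.4, -10.1]
width: 0.458
finger_force: 72.6
grasp pt [0.4649 0.1625 0.2579] tool y yaw 3.0568150528483664 tool x [-0.0847 -0.9964 -0.0004] shift in tool [-0.0125  0.0005 -0.0001]
twist 0.0008223992585731921
```

View pics/p5.png

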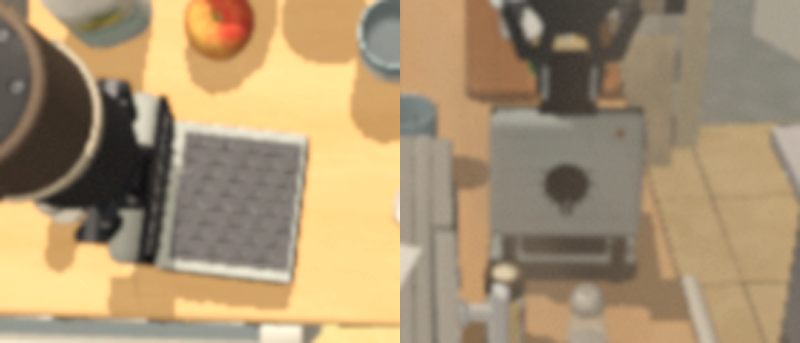

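The lid is nearly upright, held by the handle at side crop (570,80), and the dial pointer stands towards the hinge. I need about 12.5 mm more.

```bash
python3 -m crank '[[-0.006,0,0.0005,0],[-0.0125,0,0.001,0],[-0.0125,0,0.001,0],[-0.0125,0,0.001,0],[-0.0125,0,0.001,0],[-0.0125,0,0.001,0],[-0.0125,0,0.001,0],[-0.0125,0,0.001,0]]'; python3 - <<'E'
from h import *
import cv2
rel([.4655,.1750,.258],-.0856)
c=cams.capture("side"); a=c["img"]
# predicted lid outline (upright: outer face at hinge +20mm back) for comparison at angles 1.47/1.571/1.67
u=np.array([np.cos(1.485),np.sin(1.485),0]);w=np.array([-u[1],u[0],0]);H=np.array([.4654,.1748,.071]);T=np.linalg.inv(c["cam_to_world"])
def px(p):
    q=c["mtx"]@(T@np.r_[p,1])[:3]; return q[:2]/q[2]
s=5;x0,y0=335,180
im=cv2.resize(a[y0:y0+90,x0-15:x0+65,::-1],None,fx=s,fy=s,interpolation=cv2.INTER_CUBIC)
im=cv2.convertScaleAbs(im,alpha=1.4)
for th,col in((1.41,(0,0,255)),(1.571,(0,255,0)),(1.73,(255,0,0))):
    e=-np.cos(th)*u+np.array([0,0,np.sin(th)]);n=np.sin(th)*u+np.array([0,0,np.cos(th)])
    P=H+.079*e+.028*n
    pts=[H+.152*e+.02*n+k*.08*w for k in(-1,1)]
    for p in pts+[P]:
        q=(px(p)-[x0-15,y0]+.5)*s; cv2.circle(im,tuple(int(v) for v in q),3,col,-1)
cv2.imwrite("pics/p6.png",im)
E
```

```text
clock: 14.0
position: [0.4656, 0.1744, 0.4128]
orientation: [0.001, -0.676, 0.737, -0.001]
wrist_force: [6.4, -2.1, -0.4]
width: 0.454
finger_force: 73.7
grasp pt [0.466  0.1744 0.2581] tool y yaw 3.056394232115388 tool x [-0.0851 -0.9964 -0.0001] shift in tool [-0.0006  0.0005  0.0001]
twist 0.0004015785255946369
```

View pics/p6.png

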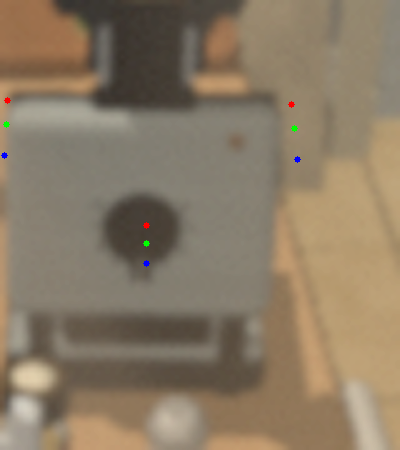

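The side view predicts the dial about 2–3 px lower than seen. I'll check whether that is camera bias, using the earlier side picture with the lid shut.

```bash
python3 - <<'E'
from h import *
import cv2
c=cams.capture("side"); a=cv2.imread("pics/side0.png")
u=np.array([np.cos(1.485),np.sin(1.485),0]);w=np.array([-u[1],u[0],0]);H=np.array([.4654,.1748,.071]);T=np.linalg.inv(c["cam_to_world"])
def px(p):
    q=c["mtx"]@(T@np.r_[p,1])[:3]; return q[:2]/q[2]
s=6;o=np.array([310,190]);im=cv2.convertScaleAbs(cv2.resize(a[190:280,310:385],None,fx=s,fy=s,interpolation=cv2.INTER_CUBIC),alpha=1.4)
Z=np.array([0,0,1.])
P=[H-.079*u+.049*Z]+[H-d*u+.018*Z+k*.076*w for d in(.012,.152) for k in(-1,1)]+[np.array([.4525,.2751,.09]),np.array([.5349,.2674,.105])]
for p in P: cv2.circle(im,tuple(int(v) for v in (px(p)-o+.5)*s),3,(0,255,0),-1)
cv2.imwrite("pics/p7.png",im)
E
```

```text
(no output)
```

View pics/p7.png

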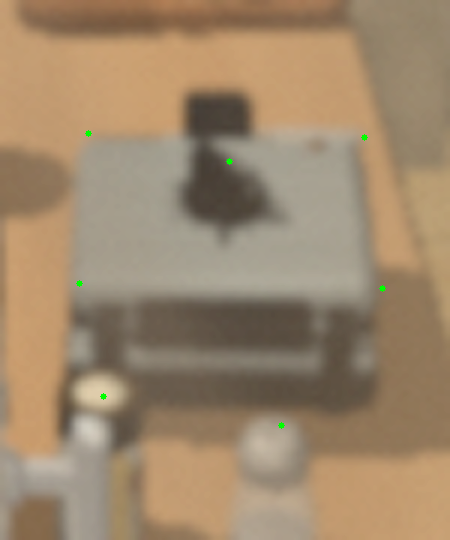

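```bash
python3 - <<'E'
from h import *
c=cams.capture("top")
f=lambda X,Y,z: ray(c,215+(X+.5)/6-.5,170+(Y+.5)/6-.5,z)
for X in(222,250,280): print("hinge block",X,f(X,280,.071))
g=lambda X,Y,z: ray(c,205+X/2.857-.3,150+Y/2.857-.3,z)
print("base plate rim back/front",g(172,195,.06),g(300,210,.06))
c=cams.capture("side");T=np.linalg.inv(c["cam_to_world"])
u=np.array([np.cos(1.485),np.sin(1.485),0]);H=np.array([.4654,.1748,.071])
def px(p):
    q=c["mtx"]@(T@np.r_[p,1])[:3]; return ((q[:2]/q[2])-[320,180]+.5)*5
for th in(1.45,1.571,1.69):
    e=-np.cos(th)*u+np.array([0,0,np.sin(th)]);n=np.sin(th)*u+np.array([0,0,np.cos(th)])
    q=lambda r,d:px(H+r*e+d*n)[1]
    print(th,"skirt top(face),bottom(top)",q(.1025,.02),q(.0555,.028),"mark in/out",q(.055,.02),q(.041,.02),"lid bottom r0/r.01",q(0,.02),q(.01,.02),"edge outer/inner",q(.152,.02),q(.152,-.01))
E
```

```text
hinge block 222 [0.4647 0.1932 0.071 ]
hinge block 250 [0.4651 0.1793 0.071 ]
hinge block 280 [0.4655 0.1645 0.071 ]
base plate rim back/front [0.4616 0.1553 0.06  ] [0.4496 0.0209 0.06  ]
1.45 skirt top(face),bottom(top) 186.50149849201526 265.346624764632 mark in/out 259.5285866392503 280.58728783402245 lid bottom r0/r.01 341.0843940888438 326.48797946541447 edge outer/inner 107.70078913355292 86.4155671003654
1.571 skirt top(face),bottom(top) 201.0383307463033 276.5073498253966 mark in/out 269.12915411910103 288.6530933782775 lid bottom r0/r.01 344.4665739410782 331.0373358826726 edge outer/inner 126.8850037783541 99.21253331314503
1.69 skirt top(face),bottom(top) 217.4401665461174 288.26840595342037 mark in/out 279.45818668227116 297.1479788764631 lid bottom r0/r.01 347.4918065124733 335.40914303046947 edge outer/inner 149.32210875169034 115.60455261565664
```

The lid edge matches upright, and the dial hints at slightly short of it. I'll nudge 3 mm further back, let it settle and hand in.

```bash
python3 -m crank '[[-0.003,0,0,0],[-0.003,0,0,0],[-0.003,0,0,0],[-0.003,0,0,0],[-0.003,0,0,0],[-0.003,0,0,0],[-0.003,0,0,0],[-0.003,0,0,0]]' && python3 -c "
from bench import workorder
print(workorder.close_job())"
```

```text
clock: 15.2
position: [0.4658, 0.1773, 0.4128]
orientation: [0.001, -0.676, 0.737, -0.001]
wrist_force: [6.3, -2.7, -0.8]
width: 0.456
finger_force: 73.8
the job is handed in; nothing more can be done
None
```

The dial pointer is at the long mark, the lid stands upright to within my measuring error (roughly 0.03 rad) with the gripper still holding the handle, and the job is handed in, though no verdict came back.

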